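# Centre the tub on the portion scale and tare it touch-free

### The job

Get the portion scale ready for weighing: its empty tub stands off to one side, so push it with the fingertips, without lifting or tipping it, to the middle of the metal platform and take the hand off it. Then tare the scale touch-free: with the fingers closed, hold the fingertips two or three centimetres straight above the right-hand sensor window (right as you face the display from the robot's side) for two seconds, then draw the hand back a good hand's length from the scale. Never touch the scale itself, keep the hand from pointing at the left-hand sensor, and leave everything else on the table where it stands.

Things in the scene. Friction and masses are not known exactly. Their poses are not given: they have to be found in the camera images.
- scale: Bench portion scale, 270 mm deep by 250 mm wide, heavy and fixed in place, its display head towards the robot. Origin: centre of its footprint, on the table. Its x points from the display head to the platform behind it, away from the robot (turned up to 0.25 rad), y to the left as you face the display, z up. The sloping head is highest (76 mm above the table) at its rear edge, next to the platform.
- platform_middle (a point): Middle of the flat bare-metal platform that carries the load, on its top face, 70 mm above the table. The platform measures 185 mm along the scale's x and 240 mm along its y.
- right_sensor (a point): The tare sensor: centre of the round dark window (24 mm across, in a bright ring) at the right-hand end of the sloping head as you face the display from the robot's side. It is 64 mm above the table; the window looks up and 20 degrees back towards the robot. 'Over the sensor' is taken for the point midway between the fingertips.
- left_sensor (a point): The identical window at the left-hand end of the head, 190 mm from the right one: another function, not to be set off.
- tub: Empty white round plastic tub, loose, about 0.1 kg, standing on the platform to the left of its middle. Origin: centre of its underside, z up. 46 mm tall, nearly straight wall, 106 mm across at the foot and 114 mm at the rim, open top, 3 mm wall. It slides without tipping when pushed gently against its side.
- spare_tubs: Bystander right of the scale: loose stack of nested spare white tubs, closed on top, 114 mm across, 65 mm tall. Origin: centre of its underside.
- shaker: Bystander behind the scale, to the left: loose aluminium shaker with a domed top, 72 mm across, 102 mm tall. Origin: centre of its underside.
- cutter: Bystander left of the scale's head: loose thin steel ring cutter, 72 mm across, 35 mm tall. Origin: centre of its underside.
- scraper: Bystander right of the scale's head: loose bench scraper lying flat, 120 by 156 mm, 20 mm high at its dark wooden handle. Origin: centre of its underside.
- spatula: Bystander left of the scale: loose spatula lying along its own x, handle to -x. 280 mm long, up to 65 mm wide, 20 mm high. Origin: about half-way along it, on the table.
- squeeze: Bystander back right: loose cream squeeze bottle with a pointed nozzle, 62 mm across, 195 mm tall. Origin: centre of its underside.
Things that resemble listed ones, but are neither listed nor needed, are in the scene too. Leave any green or yellow look-alike of the tub alone.

How it is judged:
By the outcome, as a careful person would: the job done as asked, in the order asked, and still so for the second after the job is handed in, with the robot touching nothing.
It also fails if it takes over 48 s, if anything falls off the work surface, if the arm or the gripper's body presses on something with over 40 N, if the wrist force passes 120 N, or if a joint passes its speed limit or range.

### The arm

A 6-joint arm with a two-finger parallel gripper is mounted at the origin on the work surface. World frame = base frame: x ahead of the robot, y to its left, z up, the work surface at z = 0. Lengths are in mm, angles in rad, forces in N, time in s.
With the tool pointing down it reaches from about 350 to 725 mm from the base axis. Payload 4.3 kg.
Tool frame: the origin (TCP) lies midway between the tips of the shut fingers; the grasp point (between the pads) lies 19 mm behind it; x points along the fingers, z is the direction in which the jaws open and shut, and the axes are right-handed (so a half turn about x gives the same grasp; the last joint's range is limited). The gripper opens to 85 mm and grips with 20 to 120 N. Pads are 22 mm wide; open, the fingers measure 114 mm over their backs; the gripper's body (76 mm by 85 mm) begins 54 mm behind the grasp point. The pads swing forward as they close: fully open they stand 13 mm farther back than shut.
Start: joints at [1.195, 0.377, 0.081, 1.274, 0, 1.46], TCP at [151.047, 554.844, 231.329] pointing down, gripper open.
Joint ranges: [-2.72, 2.72], [-0.84, 1.66], [-1.02, 1.22], [-1.77, 2.12], [-1.37, 1.28], [-3.14, 3.14]. Speed limits (rad/s): [2.57, 2.57, 3.14, 3.14, 3.14, 3.14].

### API

Orientations are given as a unit quaternion [w, x, y, z].
In Python, from rig import arm gives the robot as it stands.
- The arm moves only by the shell command python3 -m inch 'ROWS' [OPENING] [FORCE]. ROWS is JSON, a list of rows, each a list of 6 numbers: the shift along the tool's x, y, z in m, then the turn, a rotation vector about the tool's x, y, z in degrees. In form: [[x, y, z, rx, ry, rz], ...]. A call has 1 to 12 rows; each row is the pose to reach, as a shift and turn from the pose measured when the call began, along the tool's axes at that moment; what a row does not reach only later rows make up. A row lasts 1/10 s, in which the tool goes at most 50 mm and 8.59 degrees, less where a joint would pass 70% of its speed; a pose out of reach is approached as far as the arm can. A call with a gripper value outside its range is refused whole. OPENING is the finger opening in m, from 0 to 0.0854, set as the call begins (- or left out, the last holds). The fingers move at their own pace and stop on an object; FORCE is the grip in N (left out, the last holds). Time passes only in rows, so rows that repeat a pose let the fingers close. It gives the time, the measured TCP pose, the force and the opening at its end, in the units of the state.
- arm.observe(): the state, without advancing time (a new reading comes with each control period).
- arm.capture(name): name is "scene" or "top"; returns a dict with "image" (384x512x3 uint8, red, green, blue), "z_map" (384x512 float32, mm along the optical axis (not along the pixel's ray), 0 where there is no reading), "mtx" (3x3 intrinsics, pixels), "R" (3x3) and "t" (3): a world point X has camera coordinates R X + t. Camera axes: x right, y down, z forward; pixel columns grow to the right and rows downward; lengths in mm; the calibration is good to about 2 mm. A picture is of the moment at which its call begins.
- arm.sign_off(): hands the job in, once; it reports no verdict.
The state is a dict: "clock": time; "q": joint angles; "joint_vel": joint speeds; "effort": joint torques, N m; "tcp_pos": TCP position; "tool_rot": TCP orientation; "force": force on the tool from outside, world axes, zero at the start; "torque": the same for the moment, N m; "gripper_width": opening from 0.0 (shut) to 1.0 (fully open).
Only numpy, scipy, OpenCV 4.12 (cv2) and the standard library are available. Lean on these libraries where they do the work, as an engineer would, in place of code of your own. Each camera call takes 0.05 s, during which the arm holds its last target. There are 200 camera calls.

## Working session

There is one attempt and no reset: what is moved stays moved. The work goes in short steps, Python scripts to look and compute and a shell command to move; the robot and the scene stay as the last step left them, time stands still between calls to the robot, and variables do not carry over. Pictures are saved under pics/ and viewed, about 8 in all and at most 12, crops included, and the job is handed in when it is done.

```bash
mkdir -p pics; python3 - <<'E'
from rig import arm
import cv2,numpy as np
for n in("scene","top"):
    c=arm.capture(n);cv2.imwrite(f"pics/{n}0.png",c["image"][:,:,::-1]);np.savez(f"{n}0.npz",**c)
    print(n,c["mtx"].tolist(),c["R"].round(3).tolist(),c["t"])
print(arm.observe())
E
```

```text
scene [[460.10630661306664, 0.0, 252.36301341702386], [0.0, 460.10630661306664, 197.1582865050255], [0.0, 0.0, 1.0]] [[-0.678, 0.735, -0.01], [0.603, 0.549, -0.579], [-0.42, -0.399, -0.815]] [ 340.05616032 -295.7642997  1397.47474911]
top [[427.5530733465618, 0.0, 254.01456797989442], [0.0, 427.5530733465618, 183.07388920924666], [0.0, 0.0, 1.0]] [[-0.034, -0.999, -0.006], [-0.978, 0.035, -0.203], [0.203, -0.001, -0.979]] [  49.39471041  524.97714344 1202.72416528]
{'clock': 0.1, 'q': array([1.19470116e+00, 3.78001590e-01, 7.97990744e-02, 1.27440835e+00,
       3.17999605e-05, 1.46049290e+00]), 'joint_vel': array([-0.00051995, -0.00360651,  0.00073021, -0.00110456,  0.00132838,
        0.0025817 ]), 'effort': array([ 7.87488207e-04, -4.64694929e+01,  2.70581657e+01,  1.20223602e-02,
       -1.65629422e-04, -2.34941815e-06]), 'tcp_pos': array([150.81192107, 554.27641371, 230.46302478]), 'tool_rot': array([ 0.56128813, -0.42965988,  0.56239878,  0.42901705]), 'force': array([-0.33174884,  0.58540453, -0.11353335]), 'torque': array([-0.0299941 ,  0.01689483,  0.01337581]), 'gripper_width': 0.9974742348431352}
```

View pics/scene0.png

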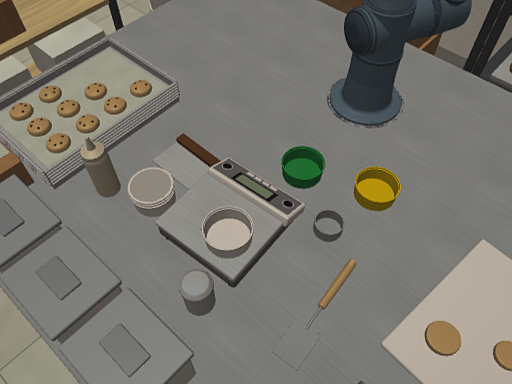

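View pics/top0.png

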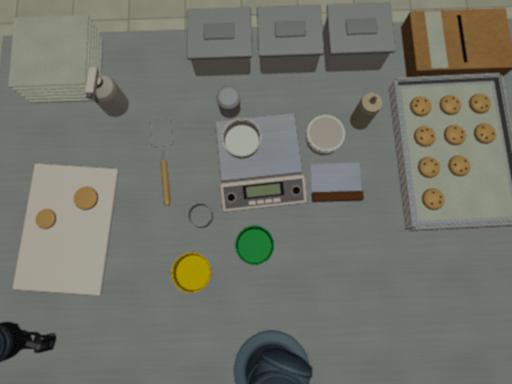

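The scene shows the scale with the tub on its platform. In the top view the tub rim is near (242,140), the left sensor near (232,197) and the right sensor near (297,189). The cutter is near (201,215). Next I'll measure them.

```bash
cat > h.py <<'E'
import numpy as np,cv2
def load(n): return dict(np.load(n))
def world(c):
    z=c["z_map"].astype(float);v,u=np.indices(z.shape);K=c["mtx"]
    P=np.stack([(u-K[0,2])/K[0,0]*z,(v-K[1,2])/K[1,1]*z,z],-1)
    W=(P-c["t"])@c["R"]; W[z==0]=np.nan; return W
def ray(c,u,v,h):
    K=c["mtx"];d=c["R"].T@np.array([(u-K[0,2])/K[0,0],(v-K[1,2])/K[1,1],1]);o=-c["R"].T@c["t"]
    return o+d*(h-o[2])/d[2]
def proj(c,X):
    p=c["mtx"]@(c["R"]@np.array(X,float)+c["t"]);return p[:2]/p[2]
E
python3 - <<'E'
from h import *
c=load("top0.npz");W=world(c)
im=c["image"][100:230,195:345,::-1]
cv2.imwrite("pics/crop.png",cv2.resize(im,None,fx=5,fy=5,interpolation=cv2.INTER_CUBIC))
Z=W[...,2];v,u=np.indices(Z.shape)
roi=(u>205)&(u<310)&(v>105)&(v<225)
m=(roi&(abs(Z-70)<5)).astype(np.uint8)
print("plat z",np.nanmedian(Z[m>0]))
# all scale top (z>40) footprint
m2=roi&(Z>45)&(Z<85)&(u<306)
lab=cv2.connectedComponentsWithStats(m2.astype(np.uint8))
k=1+np.argmax(lab[2][1:,4]);P=W[lab[1]==k][:,:2].astype(np.float32)
print("scale rect",cv2.minAreaRect(P))
rim=roi&(Z>106)&(Z<125);Pr=W[rim][:,:2].astype(np.float32)
print("rim",rim.sum(),cv2.minEnclosingCircle(Pr),np.nanmax(Z[rim]))
g=cv2.cvtColor(c["image"],cv2.COLOR_RGB2GRAY)
for u0,v0 in((232,197),(297,189)):
    print(g[v0-6:v0+7,u0-7:u0+8])
    print(ray(c,u0,v0,64),W[v0,u0])
E
```

```text
plat z 69.76558067333528
scale rect ((590.4853515625, 11.469940185546875), (273.54229736328125, 249.88385009765625), 4.4419684410095215)
rim 238 ((649.365478515625, 62.705223083496094), 57.753604888916016) 121.69051432796634
[[ 78  80  80  81  84  83  85  84  82  80  80  81  81  82  80]
 [ 77  80  80  91  98 100 100 101  94  85  80  79  79  79  81]
 [ 77  82  92  96  96  92  91  96  96  94  89  82  80  79  80]
 [ 81  89  97  85  64  46  45  52  72  97 100  85  79  78  80]
 [ 84  94  91  60  23  10   6  17  42  85 100  91  80  78  82]
 [ 85  92  78  37   5  13  11  10  23  61  93  96  84  78  79]
 [ 89  88  74  31  13  15  15  10  13  52  92 101  85  78  80]
 [ 88  92  80  37   8  12  10  14  19  57  87  96  82  78  81]
 [ 88  96  89  56  27  13   7  22  48  77  92  87  80  80  80]
 [ 88  87  91  81  64  45  41  53  79  98  95  84  79  80  78]
 [ 91  79  89  92  93  85  83  88  98  98  89  78  79  80  79]
 [ 91  76  80  88  96 100 100  96  90  84  80  78  79  78  80]
 [ 95  77  79  79  84  85  87  83  80  79  79  79  79  80  79]]
[485.41191079  96.18654608  64.        ] [484.87081251 
[... 228 characters left out ...]
8  95  96  90  85  87  95  96  87  84 107 140 149]
 [ 79  86  90  82  62  45  39  44  67  85  91  85 104 138 148]
 [ 81  89  86  58  24   7   8  10  33  64  88  90 102 134 148]
 [ 83  90  77  36   6  11  12   9  14  52  89  95  97 132 148]
 [ 83  92  79  39  12  16  18  15  10  46  88  95  94 129 149]
 [ 82  96  84  40  12  11  12  10  20  57  89  92  91 127 150]
 [ 83  98  92  56  22  14  14  15  43  77  91  84  89 123 147]
 [ 82  90  92  81  63  45  43  51  71  88  92  80  86 118 144]
 [ 77  81  88  94  89  84  85  83  89  88  82  77  82 113 142]
 [ 78  80  80  85  91  95  95  91  87  81  79  78  81 108 139]]
[502.30109241 -93.19116972  64.        ] [502.20028061 -93.13673907  64.53127894]
```

View pics/crop.png

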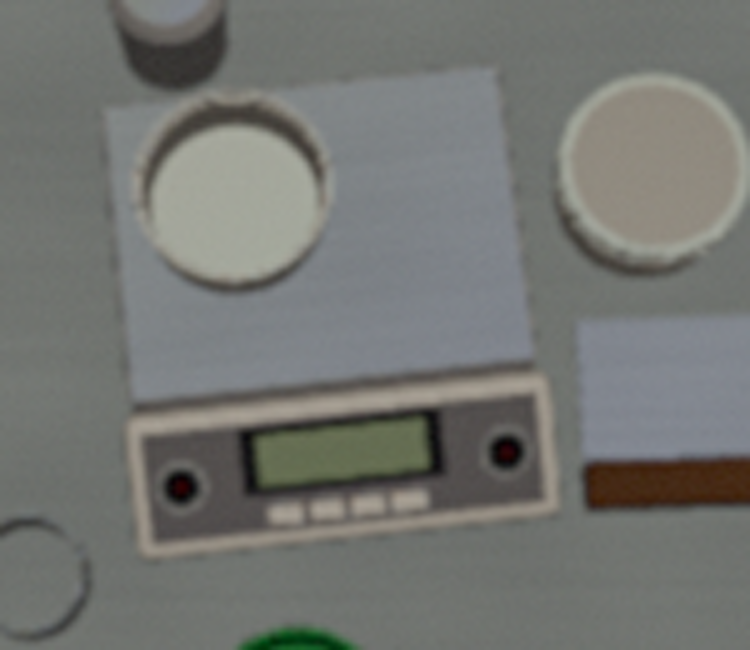

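Both sensors show clearly in the crop: red-dark windows at crop (180,487) on the left and (507,452) on the right. The platform corners are at about (105,108), (495,68), (533,358) and (133,405).

```bash
cat >> h.py <<'E'
from scipy.spatial.transform import Rotation as Ro
def row(s,pos,zdir):
    """row for target TCP pos (mm), tool down, jaw axis zdir (world xy)"""
    w,x,y,z=s["tool_rot"];R=Ro.from_quat([x,y,z,w])
    zz=np.array([*zdir,0.]);zz/=np.linalg.norm(zz);xx=np.array([0,0,-1.])
    if zz@R.as_matrix()[:,2]<0: zz=-zz
    T=Ro.from_matrix(np.stack([xx,np.cross(zz,xx),zz],1))
    return (R.inv().apply(np.array(pos)-s["tcp_pos"])/1000).round(4).tolist()+(R.inv()*T).as_rotvec(degrees=True).round(2).tolist()
E
python3 - <<'E'
from h import *
from rig import arm
c=load("top0.npz");W=world(c)
C=np.array([ray(c,195+(a+.5)/5-.5,100+(b+.5)/5-.5,70) for a,b in((105,108),(495,68),(533,358),(133,405))])
print(C.round(1),C.mean(0));print([np.linalg.norm(C[i]-C[i-1]).round(1) for i in range(4)])
d=C[0]-C[1];print("yaw",np.arctan2(-d[0],d[1]), np.arctan2(-(C[3]-C[2])[0],(C[3]-C[2])[1]))
g=cv2.cvtColor(c["image"],cv2.COLOR_RGB2GRAY)
S=[]
for u0,v0 in((231,197),(296,189)):
    p=g[v0-5:v0+6,u0-5:u0+6].astype(float);w=np.clip(70-p,0,None);v,u=np.indices(p.shape)
    a,b=(u*w).sum()/w.sum()+u0-5,(v*w).sum()/w.sum()+v0-5;S.append(ray(c,a,b,64));print("sensor",a,b,S[-1])
print("sep",np.linalg.norm(S[0]-S[1]),"yaw",np.arctan2(-(S[0]-S[1])[0],(S[0]-S[1])[1]))
v,u=np.indices(g.shape);Z=W[...,2]
for n,b,h in(("shaker",(215,243,80,118),60),("spare",(304,348,112,155),50),("squeeze",(350,385,88,130),50),("cutter",(186,215,200,230),20)):
    m=(u>b[0])&(u<b[1])&(v>b[2])&(v<b[3])&(Z>h);P=W[m];print(n,m.sum(),cv2.minEnclosingCircle(P[:,:2].astype(np.float32)),P[:,2].max())
s2=load("scene0.npz");W2=world(s2);v,u=np.indices(g.shape);m=(u>195)&(u<260)&(v>195)&(v<255)&(W2[...,2]>108)&(W2[...,2]<125)
print("rim scene",m.sum(),cv2.minEnclosingCircle(W2[m][:,:2].astype(np.float32)))
s=arm.observe();w,x,y,z=s["tool_rot"];print(Ro.from_quat([x,y,z,w]).as_matrix().round(3))
E
```

```text
[[ 716.2  139.5   70. ]
 [ 732.9  -95.1   70. ]
 [ 553.5 -107.7   70. ]
 [ 533.8  126.1   70. ]] [634.124641    15.70270372  70.        ]
[np.float64(182.9), np.float64(235.1), np.float64(179.9), np.float64(234.6)]
yaw 0.07113010772029356 0.08409921166199948
sensor 230.7276007215875 196.99098015634397 [485.56895378  99.87155062  64.        ]
sensor 295.8278260869565 189.9263768115942 [499.68544314 -89.64115728  64.        ]
sep 190.03773764271324 yaw 0.07435104262319578
shaker 479 ((782.4978637695312, 98.92671203613281), 37.069705963134766) 105.13256658797303
spare 1109 ((669.6913452148438, -189.68788146972656), 57.472503662109375) 70.99290495141
squeeze 632 ((725.0737915039062, -307.6066589355469), 30.992919921875) 195.70983203541405
cutter 106 ((441.3148193359375, 193.35025024414062), 36.25300216674805) 44.08596450966003
rim scene 392 ((650.6448974609375, 65.70952606201172), 58.04537582397461)
[[-0.001 -0.965  0.263]
 [-0.002  0.263  0.965]
 [-1.     0.    -0.002]]
```

```bash
python3 - <<'E'
from h import *
from rig import arm
s=arm.observe()
print(row(s,(682,159,230),(-.947,.321)))
E
```

```text
[0.0008, -0.6164, -0.2419, -86.5, -0.07, -0.09]
```

```bash
python3 -m inch '[[0,-0.045,-0.018,-7,0,0],[0,-0.09,-0.036,-14,0,0],[0,-0.13,-0.053,-22,0,0],[0,-0.175,-0.07,-30,0,0],[0,-0.22,-0.087,-38,0,0],[0,-0.265,-0.105,-46,0,0],[0,-0.31,-0.122,-54,0,0],[0,-0.355,-0.14,-62,0,0],[0,-0.4,-0.157,-70,0,0],[0,-0.445,-0.175,-78,0,0],[0,-0.49,-0.192,-86.5,0,0],[0,-0.535,-0.21,-86.5,0,0]]' 0.030; python3 -c "
from h import *
from rig import arm
s=arm.observe();print(s['clock'],s['q'].round(2),s['gripper_width']);print(row(s,(682,159,230),(-.947,.321)),row(s,(682,159,86),(-.947,.321)))"
```

```text
clock: 1.3
tcp_pos: [606.9, 214.2, 230.2]
tool_rot: [0.114, -0.697, 0.115, 0.698]
force: [-0.7, 1.4, 0.9]
gripper_width: 0.355
1.3 [ 0.24  0.53  0.31  1.36 -0.   -1.01] 0.3547984404846278
[0.0002, 0.0284, -0.0887, 0.14, 0.05, -0.12] [0.1442, 0.0281, -0.0888, 0.14, 0.05, -0.12]
```

```bash
python3 -m inch '[[0,0.014,-0.044,0,0,0],[0,0.028,-0.089,0,0,0],[0,0.028,-0.089,0,0,0],[0.04,0.028,-0.089,0,0,0],[0.08,0.028,-0.089,0,0,0],[0.12,0.028,-0.089,0,0,0],[0.14,0.028,-0.089,0,0,0],[0.145,0.028,-0.089,0,0,0],[0.145,0.028,-0.089,0,0,0]]'; python3 -c "
from h import *
from rig import arm
s=arm.observe();print(s['tcp_pos'],s['force'])
c=arm.capture('scene');cv2.imwrite('pics/s1.png',cv2.resize(c['image'][150:300,130:350,::-1],None,fx=3.5,fy=3.5,interpolation=cv2.INTER_CUBIC))
e=np.array([633.5,15.3])-[-.321*66,-.947*66]
for p in (e,):print(p,row(s,(*p,86),(-.947,.321)))"
```

```text
clock: 2.2
tcp_pos: [681.0, 159.2, 84.4]
tool_rot: [0.113, -0.697, 0.115, 0.699]
force: [-0.4, 0.4, 0.9]
gripper_width: 0.349
[680.98807517 159.21307859  84.40122009] [-0.35830161  0.41952248  0.90188532]
[654.686  77.802] [-0.0013, 0.0856, -0.001, 0.16, 0.17, -0.18]
```

View pics/s1.png

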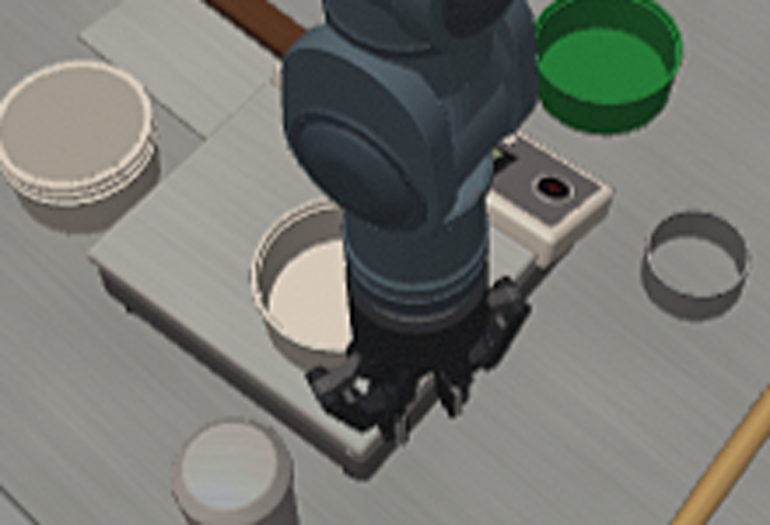

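The fingers stand left-behind the tub with clear space around them. Now I'll push gently.

```bash
python3 -m inch '[[0,0.01,0,0,0,0],[0,0.02,0,0,0,0],[0,0.025,0,0,0,0],[0,0.03,0,0,0,0],[0,0.035,0,0,0,0],[0,0.039,0,0,0,0],[0,0.043,0,0,0,0],[0,0.047,0,0,0,0],[0,0.051,0,0,0,0],[0,0.055,0,0,0,0],[0,0.059,0,0,0,0],[0,0.062,0,0,0,0]]'; cat > chk.py <<'E'
from h import *
from rig import arm
s=arm.observe();print(s['clock'],s['tcp_pos'],s['force'])
for n in('top','scene'):
    c=arm.capture(n);W=world(c);D=np.hypot(W[...,0]-640,W[...,1]-35)
    im=c['image'].astype(int);m=(D<100)&(W[...,2]>108)&(W[...,2]<123)&(im.min(-1)>95);P=W[m][:,:2].astype(np.float32)
    k=cv2.HoughCircles
    A=np.c_[2*P,np.ones(len(P))];x=np.linalg.lstsq(A,(P**2).sum(1),rcond=None)[0]
    print(n,m.sum(),'fit',x[:2],np.sqrt(x[2]+x[:2]@x[:2]),'enc',cv2.minEnclosingCircle(P))
E
python3 chk.py
```

```text
clock: 3.45
tcp_pos: [662.4, 100.2, 86.1]
tool_rot: [0.114, -0.698, 0.115, 0.698]
force: [0.4, 1.1, -0.1]
gripper_width: 0.354
3.45 [662.3940812  100.22361437  86.12765438] [ 0.40137163  1.12999704 -0.06993144]
top 119 fit [639.97106342  37.61581501] 54.46932893586395 enc ((640.7643432617188, 35.4835319519043), 56.58425521850586)
scene 108 fit [640.39065776  42.79727564] 57.04995300997273 enc ((641.2711181640625, 49.523826599121094), 65.83487701416016)
```

```bash
python3 -m inch '[[0,0.003,0,0,0,0],[0,0.006,0,0,0,0],[0,0.01,0,0,0,0],[0,0.014,0,0,0,0],[0,0.017,0,0,0,0],[0,0.020,0,0,0,0],[0,0.022,0,0,0,0],[0,0.0235,0,0,0,0],[0,0.0235,0,0,0,0]]'; python3 chk.py
```

```text
clock: 4.45
tcp_pos: [654.7, 77.5, 86.1]
tool_rot: [0.114, -0.697, 0.115, 0.698]
force: [0.9, -0.0, -0.7]
gripper_width: 0.351
4.45 [654.71424149  77.50188827  86.10761281] [ 0.93568078 -0.03362787 -0.66411856]
top 109 fit [631.76497771  14.51980911] 54.52322860178183 enc ((632.3095703125, 12.11225414276123), 56.08192825317383)
scene 97 fit [634.25716434  18.13152736] 54.583965977728006 enc ((637.3119506835938, 16.574920654296875), 57.101722717285156)
```

Back off along the push line, then rise.

```bash
python3 -m inch '[[0,-0.005,0,0,0,0],[0,-0.02,0,0,0,0],[0,-0.045,0,0,0,0],[0,-0.07,0,0,0,0],[0,-0.08,0,0,0,0],[-0.03,-0.08,0,0,0,0],[-0.07,-0.08,0,0,0,0],[-0.11,-0.08,0,0,0,0],[-0.15,-0.08,0,0,0,0],[-0.15,-0.08,0,0,0,0]]' 0; python3 chk.py; python3 - <<'E'
from h import *
from rig import arm
s=arm.observe();print(s['gripper_width'])
for p in((680,-20,235),(600,-115,235)):print(row(s,p,(-.947,.321)))
c=arm.capture('top');cv2.imwrite('pics/t2.png',cv2.resize(c['image'][70:250,170:380,::-1],None,fx=3,fy=3,interpolation=cv2.INTER_CUBIC))
E
```

```text
clock: 5.55
tcp_pos: [683.5, 154.6, 243.4]
tool_rot: [-0.115, 0.702, -0.114, -0.694]
force: [1.5, 0.7, 0.2]
gripper_width: -0.001
5.55 [683.49468308 154.57669964 243.44369777] [1.50176847 0.74678003 0.16810657]
top 198 fit [631.94434947  14.75178701] 54.68056423778027 enc ((632.0850830078125, 14.775861740112305), 57.49753189086914)
scene 188 fit [634.38332853  17.86398185] 54.463050883098774 enc ((634.2811279296875, 17.487979888916016), 57.38679885864258)
-0.0007324744432607436
[0.0026, 0.1656, -0.0541, 0.14, -0.15, -0.05]
[0.0026, 0.2812, -0.0085, 0.14, -0.15, -0.05]
```

View pics/t2.png

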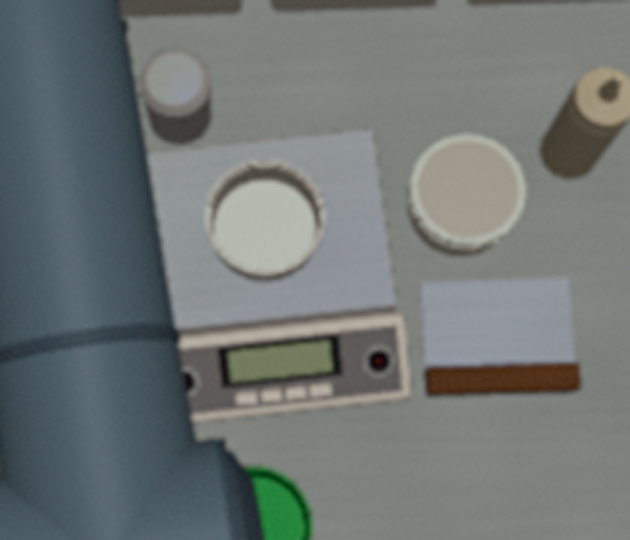

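The picture shows the tub in the middle of the platform (crop (265,220)) and everything else undisturbed. Measured tub centre is (633,16), against a target of (633.5,15). Next is the right-hand sensor.

```bash
python3 -m inch '[[0,0.04,0,0,0,0],[0,0.08,0,0,0,0],[0,0.12,0,0,0,0],[0,0.16,0,0,0,0],[0,0.2,0,0,0,0],[0,0.24,-0.004,0,0,0],[0,0.27,-0.008,0,0,0],[0,0.281,-0.008,0,0,0],[0,0.281,-0.008,0,0,0]]'; python3 -c "
from h import *
from rig import arm
s=arm.observe();print(s['gripper_width'],s['q'].round(2))
for p in((499.7,-89.6,235),(499.7,-89.6,89)):print(row(s,p,(-.947,.321)))"
```

```text
clock: 6.6
tcp_pos: [597.2, -115.7, 234.4]
tool_rot: [0.114, -0.696, 0.116, 0.699]
force: [0.5, 0.3, -0.2]
gripper_width: -0.002
-0.0019048964837612618 [-0.29  0.45  0.2   1.32 -0.   -1.54]
[-0.0002, 0.0066, 0.1007, -0.0, 0.23, -0.14]
[0.1458, 0.0062, 0.1001, -0.0, 0.23, -0.14]
```

```bash
python3 -m inch '[[0,0.003,0.035,0,0,0],[0,0.006,0.07,0,0,0],[0,0.006,0.1,0,0.2,-0.1],[0,0.006,0.1,0,0.2,-0.1],[0.04,0.006,0.1,0,0.2,-0.1],[0.08,0.006,0.1,0,0.2,-0.1],[0.11,0.006,0.1,0,0.2,-0.1],[0.115,0.006,0.1,0,0.2,-0.1],[0.115,0.006,0.1,0,0.2,-0.1]]'; python3 -c "
from h import *
from rig import arm
s=arm.observe()
print(row(s,(499.7,-89.6,89),(-.947,.321)))
c=arm.capture('scene');cv2.imwrite('pics/s3.png',cv2.resize(c['image'][110:280,130:330,::-1],None,fx=3.5,fy=3.5,interpolation=cv2.INTER_CUBIC))"
```

```text
clock: 7.5
tcp_pos: [499.7, -88.4, 119.1]
tool_rot: [0.115, -0.697, 0.115, 0.699]
force: [-0.5, 0.1, 0.1]
gripper_width: -0.001
[0.0301, 0.0011, -0.0005, 0.07, 0.17, -0.03]
```

View pics/s3.png

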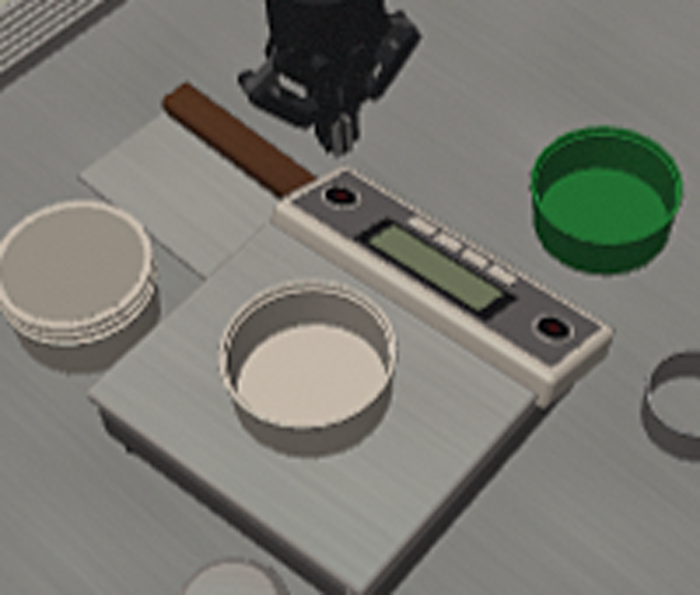

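The tips are vertically above the right sensor (crop (340,150) against (340,195)). Lower 30 mm and hold.

```bash
python3 -m inch '[[0.015,0.001,0,0,0,0],[0.03,0.001,0,0,0,0],[0.03,0.001,0,0,0,0],[0.03,0.001,0,0,0,0],[0.03,0.001,0,0,0,0],[0.03,0.001,0,0,0,0],[0.03,0.001,0,0,0,0],[0.03,0.001,0,0,0,0],[0.03,0.001,0,0,0,0],[0.03,0.001,0,0,0,0],[0.03,0.001,0,0,0,0],[0.03,0.001,0,0,0,0]]'
python3 -m inch '[[0,0,0,0,0,0],[0,0,0,0,0,0],[0,0,0,0,0,0],[0,0,0,0,0,0],[0,0,0,0,0,0],[0,0,0,0,0,0],[0,0,0,0,0,0],[0,0,0,0,0,0],[0,0,0,0,0,0],[0,0,0,0,0,0],[0,0,0,0,0,0],[0,0,0,0,0,0]]'
python3 -m inch '[[0,0,0,0,0,0],[0,0,0,0,0,0],[0,0,0,0,0,0],[0,0,0,0,0,0]]'
python3 -c "
from h import *
from rig import arm
s=arm.observe();c=arm.capture('scene');cv2.imwrite('pics/s4.png',cv2.resize(c['image'][110:280,130:330,::-1],None,fx=3.5,fy=3.5,interpolation=cv2.INTER_CUBIC))
for p in((499.7,-89.6,200),(340,-230,280)):print(row(s,p,(-.947,.321)))"
```

```text
clock: 8.75
tcp_pos: [500.5, -89.9, 90.4]
tool_rot: [0.115, -0.698, 0.115, 0.698]
force: [-0.9, -0.7, -0.3]
gripper_width: 0.002
clock: 9.95
tcp_pos: [500.5, -89.9, 90.4]
tool_rot: [0.115, -0.698, 0.115, 0.698]
force: [-0.1, -0.3, 0.3]
gripper_width: 0.004
clock: 10.35
tcp_pos: [500.5, -89.9, 90.4]
tool_rot: [0.115, -0.698, 0.115, 0.698]
force: [0.4, -0.0, -0.1]
gripper_width: 0.001
[-0.1096, 0.0, 0.0008, 0.05, 0.02, -0.03]
[-0.1895, 0.1842, 0.1072, 0.05, 0.02, -0.03]
```

View pics/s4.png

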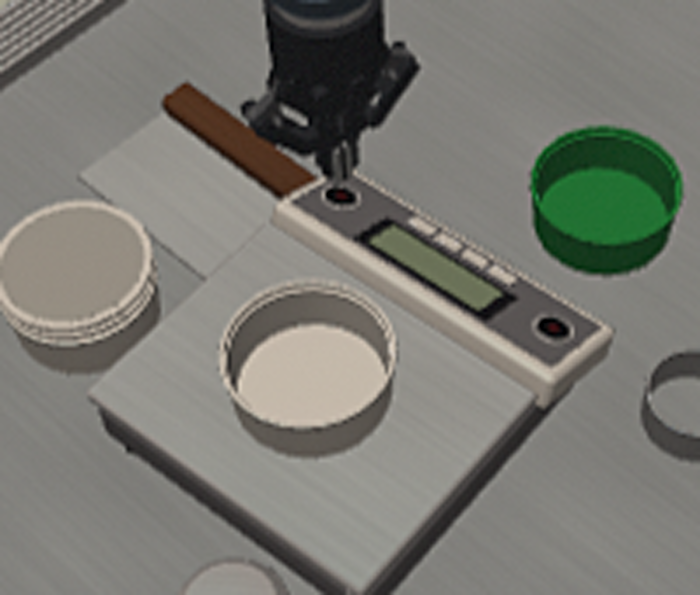

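The tips are about 26 mm above the window and have been there about 2.5 s. Withdraw up, then back to the right front.

```bash
python3 -m inch '[[-0.03,0,0,0,0,0],[-0.07,0,0,0,0,0],[-0.11,0,0,0,0,0],[-0.13,0.03,0.015,0,0,0],[-0.15,0.06,0.035,0,0,0],[-0.17,0.09,0.055,0,0,0],[-0.19,0.12,0.07,0,0,0],[-0.19,0.15,0.09,0,0,0],[-0.19,0.184,0.107,0,0,0],[-0.19,0.184,0.107,0,0,0],[-0.19,0.184,0.107,0,0,0]]'; python3 chk.py; python3 -c "
from rig import arm
import cv2
print(arm.observe()['q'].round(2))
c=arm.capture('top');cv2.imwrite('pics/t5.png',c['image'][:,:,::-1])"
```

```text
clock: 11.5
tcp_pos: [340.0, -230.2, 280.6]
tool_rot: [-0.115, 0.698, -0.116, -0.698]
force: [-0.7, 0.0, 0.3]
gripper_width: 0.0
11.5 [ 339.95751085 -230.19074838  280.60290111] [-0.6903898   0.00269948  0.3234017 ]
top 187 fit [632.11857075  14.81028448] 54.70937085835785 enc ((632.362060546875, 14.70783519744873), 57.23103713989258)
scene 297 fit [634.26678493  17.97923403] 54.58686860639675 enc ((633.8335571289062, 17.741779327392578), 57.77998733520508)
[-0.75  0.03 -0.23  1.31 -0.   -1.99]
```

View pics/t5.png

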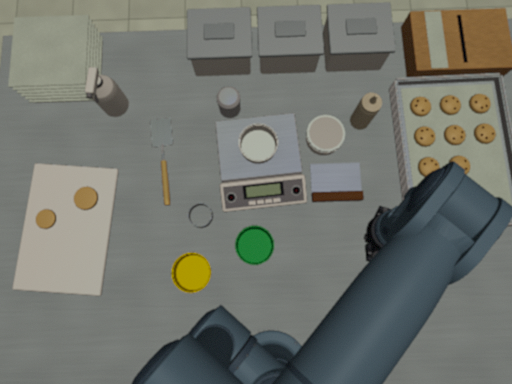

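The tub is centred at (258,143), everything else is where it was, and the hand is clear of the scale.

```bash
python3 -c "
from rig import arm
print(arm.sign_off())"
```

```text
the job is handed in; nothing more can be done
None
```

The tub is in the middle of the platform, the hold for taring over the right-hand sensor is done, and I handed the job in at about 11.6 s.

- **Tub:** I pushed it with two fingertips in one straight line. The last check put its centre at about (633, 16) mm, against a platform middle of (634, 15) mm. The two cameras differ by about 3 mm, close to their calibration error.
- **Tare:** I held the closed fingertips about 26 mm above the right-hand window for about 2.5 s, within about 1 mm of its measured centre. I did not check the display for a zero reading.
- **Hand:** I lifted it straight up and drew it back towards the robot's right front, to (340, -230, 281) mm. It never passed over the left-hand sensor.
- **Scale and other things:** Force readings stayed under 2 N at every check, and nothing suggested the scale was touched. The last top view shows all the other things where they stood.

No check failed.

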